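Pin the film guide arm to its bracket

TASK

Take the steel hinge pin out of the wooden block and put its nose through the eye of the film guide arm. The bracket's own hole is hidden under the arm and out of line with the eye, so swing the arm over, feeling lightly for the hole with the nose of the pin, then press the pin gently fully home, its collar down on the arm, and let go. Never press hard, and leave the small film can, the film core and the cement bottle where they stand.

Things in the scene. Friction and masses are not known exactly. Their poses are not given: they have to be found in the camera images.
- pin: Loose plain steel hinge pin, about 70 g, upright. Origin at the tip of its nose, z up its axis. Shank 10 mm diameter and 30 mm long, the lowest 2 mm tapering to 7.6 mm; collar 22 mm diameter from 30 to 34 mm above the origin; round grip knob above it. At first it stands in the wooden block, collar on the block's top, nose 12 mm above the desk, 1 mm of play all round
- knob (a point): Top of the pin's round grip knob, which is 16 mm in diameter and 34 mm tall, standing on the collar; 68 mm above the pin's nose
- block: Fixed pale wooden block 70 x 70 x 42 mm high with a 12 mm hole, 36 mm deep, in the middle of its top, where the pin stands; origin at the centre of its underside
- bracket: Fixed grey bracket, base plate 230 x 130 x 6 mm on the desk; origin at the centre of its underside, z up. At +70 mm along its x stands the post that the arm swings on; around -70 mm lies the dark steel shoe with the lower hole. Arm and shoe belong to the bracket
- pivot (a point): Axis of the post that the arm swings on, at the height of the arm's upper face (41 mm above the desk); level distance to the eye 140 mm
- eye (a point): Centre of the upper mouth of the arm's eye (upper knuckle), 41 mm above the desk: 12 mm hole, 1.5 mm chamfer, through the 12 mm thick aluminium arm end (46 x 50 mm), whose underside is 1 mm above the shoe. The arm swings level about the post, up to 0.25 rad each way, with about 1 N of friction at the eye, and stays where left. At first the eye is 15 to 21 mm to the bracket's -y side
- shoe_mid (a point): Middle of the flat top of the fixed dark steel shoe (52 mm in the bracket's x, 110 mm in y), 28 mm above the desk. Its one vertical hole (lower knuckle; 11.2 mm, 1 mm chamfer, 22 mm deep) is NOT here: it lies on the circle the eye sweeps, up to 9 mm to either side in the bracket's y, unmeasured; so the eye must go 6 to 30 mm towards +y. With the pin home its nose is 11 mm above the desk
- roller (a point): Top of the black film roller, 30 mm in diameter, that stands 30 mm tall on the arm, 55 mm from the post; 71 mm above the desk
- can: Bystander: loose small round film can, 132 mm diameter, 28 mm high, origin at the centre of its underside
- core: Bystander: loose white plastic film core, a ring of 50 mm diameter, 16 mm high, origin at the centre of its underside
- cement: Bystander: loose amber bottle of film cement, 40 mm diameter, 85 mm high, origin at the centre of its underside

How it is judged:
By the outcome, as a careful person would: the job done as asked, in the order asked, and still so for the second after the job is handed in, with the robot touching nothing.
It also fails if it takes over 67 s, if anything falls off the work surface, if the arm or the gripper's body presses on something with over 40 N, if the wrist force passes 120 N, or if a joint passes its speed limit or range.

ROBOT

A 6-joint arm with a two-finger parallel gripper is mounted at the origin on the work surface. World frame = base frame: x ahead of the robot, y to its left, z up, the work surface at z = 0. Lengths are in mm, angles in rad, forces in N, time in s.
With the tool pointing down it reaches from about 350 to 875 mm from the base axis. Payload 4.2 kg.
Tool frame: the origin (TCP) lies at the very end of the fingers, on their centre line; the grasp point (between the pads) lies arm.grip_point_offset behind it (arm.grip_point_offset is the distance from the TCP to the grasp point, in mm); z points along the fingers, y is the line along which they close (so a half turn about z gives the same grasp; the last joint's range is limited). The gripper opens to 85 mm and grips with 20 to 120 N. Pads are 22 mm wide; open, the fingers measure 114 mm over their backs; the gripper's body (76 mm by 85 mm) begins 54 mm behind the grasp point. The pads swing forward as they close: fully open they stand 13 mm farther back than shut.
Start: joints at [-0.948, 0.385, 0.008, 0, -1.194, -0.259], TCP at [222.407, -584.067, 208.412] pointing down, gripper open.
Joint ranges: [-3.14, 3.14], [-1.21, 2.06], [-1.07, 1.41], [-3.16, 2.05], [-2.99, -0.16], [-3.1, 3.1]. Speed limits (rad/s): [2.79, 2.79, 3.14, 3.14, 3.14, 3.14].

INTERFACE

Orientations are given as a unit quaternion [x, y, z, w].
In Python, from bench import arm, cams, ticket gives the robot as it stands.
- The arm moves only by the tool servo_tool, never from a script. Its argument "commands" is a list that holds one entry, the list of rows, each a list of 7 numbers: the closure in counts, from 0 (fully open) to 255 (shut), then the shift along the tool's x, y, z in m, then the turn, a rotation vector about the tool's x, y, z in degrees. In form: [[[grip, x, y, z, ax, ay, az], ...]]. A call has 1 to 10 rows; each row shifts and turns the commanded pose from where the row before left it, along the tool's axes as they then stand; what a row does not reach is not made up. A row lasts 1/12 s, in which the tool goes at most 41.7 mm and 7.16 degrees, less where a joint would pass 70% of its speed; a pose out of reach is approached as far as the arm can. A call with a gripper value outside its range is refused whole. The fingers move at their own pace and stop on an object; the grip force is fixed at half the most. Time passes only in rows, so rows that do not move let the fingers close. It gives the time, the measured TCP pose, the force, the opening and the grip force at its end, in the units of the state.
- arm.read_state(): the state, without advancing time (a new reading comes with each control period).
- cams.get_image(name): name is "scene" or "top" or "wrist"; returns a dict with "frame" (400x640x3 uint8, blue, green, red), "K" (3x3 intrinsics, pixels), "T" (4x4, takes a point from camera to world coordinates). Camera axes: x right, y up, looking along -z (the intrinsics and any distortion apply to the point x, -y, -z); pixel columns grow to the right and rows downward; lengths in mm; the calibration is good to about 2 mm. A picture is of the moment at which its call begins. There is no depth.
- ticket.job_done(): hands the job in; it is judged then, once.
The state is a dict: "clock": time; "joints": joint angles; "joint_vel": joint speeds; "joint_efforts": joint torques, N m; "position": TCP position; "ee_rot": TCP orientation; "contact_force": force on the tool from outside, world axes, zero at the start; "wrist_torque": the same for the moment, N m; "gripper_width": finger opening in mm; "grasp_force": force on a finger pad.
Only numpy, scipy, OpenCV 4.12 (cv2) and the standard library are available. Lean on these libraries where they do the work, as an engineer would, in place of code of your own. Each camera call takes 0.05 s, during which the arm holds its last target. There are 200 camera calls.

## Working session

There is one attempt and no reset: what is moved stays moved. The work goes in short steps, Python scripts to look and compute and a tool call to move; the robot and the scene stay as the last step left them, time stands still between calls to the robot, and variables do not carry over. Pictures are saved under pics/ and viewed, at most 10 in all, crops included, and the job is handed in when it is done.

Besides the shell and the picture viewer there is one more tool, called after "Request:" as name([rows], argument=value, ...), one row to a line, values as JSON. servo_tool: Moves the arm, as the interface text tells. Its arguments: {"type":"object","properties":{"commands":{"type":"array","items":{"type":"array","items":{"type":"array","items":{"type":"number"}}}}},"required":["commands"]}

```bash
ls; mkdir -p pics
python3 - <<'E'
from bench import arm,cams
import cv2,json
print(arm.read_state(), arm.grip_point_offset)
for n in ("scene","top"):
    d=cams.get_image(n); cv2.imwrite(f"pics/{n}0.png",d["frame"]); print(n,d["K"],d["T"],[k for k in d])
E
```

```text
pics
{'clock': 0.0, 'joints': array([-9.48402053e-01,  3.85569243e-01,  6.60559692e-03, -5.34974870e-04,
       -1.19402288e+00, -2.58596847e-01]), 'joint_vel': array([-1.21241645e-03,  2.78212981e-05,  1.06762514e-04,  6.19248455e-04,
       -6.12734511e-04, -1.76972775e-04]), 'joint_efforts': array([ 1.11050700e-03, -3.92289984e+01,  1.88394052e+01,  4.18596849e+00,
       -4.67419275e-03, -1.53360673e-05]), 'position': array([ 222.17682468, -583.47554963,  207.30074882]), 'ee_rot': array([-1.80800113e-01,  9.83519221e-01,  1.09656919e-03, -2.42052921e-04]), 'contact_force': array([-0.00445145,  0.62859046,  0.34028901]), 'wrist_torque': array([-0.04738807,  0.00070347, -0.00548302]), 'grasp_force': 0.0, 'gripper_width': 85.98901537874325} 18.700000000000003
scene [[432.33615042   0.         317.28853788]
 [  0.         432.33615042 199.86502347]
 [  0.           0.           1.        ]] [[-7.74096637e-01 -3.41420478e-01  5.33110170e-01  1.11666235e+03]
 [ 6.33054312e-01 -4.22895686e-01  6.48383742e-01  7.15069566e+02]
 [ 4.07850461e-03  8.39399366e-01  5.43499834e-01  6.22543719e+02]
 [ 0.00000000e+00  0.00000000e+00  0.00000000e+00  1.00000000e+00]] ['frame', 'K', 'T']
top [[408.13437655   0.         321.13897713]
 [  0.         408.13437655 207.07557433]
 [  0.           0.           1.        ]] [[-1.49331431e-02  9.75395355e-01 -2.19956593e-01  3.91592255e+02]
 [-9.99866222e-01 -1.60352810e-02 -3.22605996e-03  5.35437926e+01]
 [-6.67374967e-03  2.19878993e-01  9.75504326e-01  9.88369747e+02]
 [ 0.00000000e+00  0.00000000e+00  0.00000000e+00  1.00000000e+00]] ['frame', 'K', 'T']
```

View pics/scene0.png

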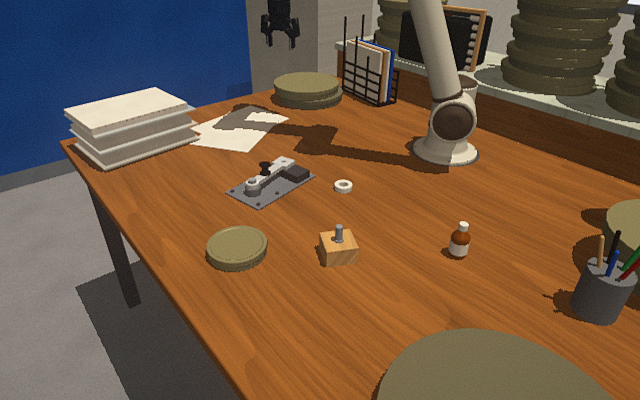

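View pics/top0.png

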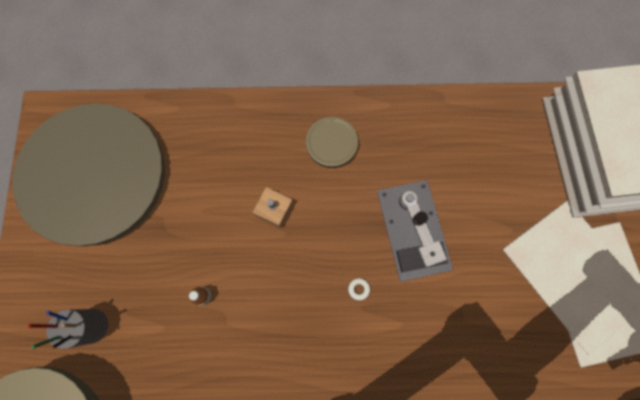

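The top view shows the block at (273,207) with the knob at about (272,203). The bracket is at (414,230), with the post at (409,198), the roller at (420,218) and the eye at about (433,254). The core is at (359,289), the can at (332,142) and the cement at (203,295).

```bash
cat > h.py <<'E'
import numpy as np,cv2
from bench import arm,cams
from scipy.spatial.transform import Rotation as R
def ray(d,px):
    K,T=d["K"],d["T"]; v=np.linalg.solve(K,[px[0],px[1],1.]); v=np.array([v[0],-v[1],-v[2]])
    return T[:3,3],T[:3,:3]@v
def cast(d,px,z):
    o,v=ray(d,px); return o+v*(z-o[2])/v[2]
def proj(d,p):
    T=d["T"]; c=T[:3,:3].T@(np.asarray(p,float)-T[:3,3]); u=d["K"]@[c[0],-c[1],-c[2]]; return u[:2]/u[2]
def tool(vec,s=None):   # world displacement (mm) to tool axes
    s=s or arm.read_state(); return R.from_quat(s["ee_rot"]).inv().apply(vec)
E
python3 - <<'E'
from h import *
d=cams.get_image("top")
for n,p,z in [("knob",(272,203),80),("block",(273,207),42),("post",(409,198),41),("roller",(420,218),71),("eye",(433,254),41),("core",(359,289),16),("can",(332,142),28),("cem",(196,296),85),
 ("b1",(379,190),6),("b2",(427,181),6),("b3",(451,271),6),("b4",(403,279),6)]: print(n,cast(d,p,z).round(0))
w=cams.get_image("wrist"); cv2.imwrite("pics/w0.png",w["frame"]); s=arm.read_state()
print(w["K"],w["T"]); r=R.from_quat(s["ee_rot"]).as_matrix(); print(r.round(3)); print(r.T@w["T"][:3,:3], r.T@(w["T"][:3,3]-s["position"]))
x=np.arange(-10,11)
E
```

```text
knob [608. 169.  80.]
block [607. 171.  42.]
post [ 624. -153.   41.]
roller [ 569. -169.   71.]
eye [ 490. -201.   41.]
core [413. -29.  16.]
can [775.  27.  28.]
cem [402. 331.  85.]
b1 [654. -88.   6.]
b2 [ 676. -209.    6.]
b3 [ 452. -250.    6.]
b4 [ 435. -135.    6.]
[[308.79906465   0.         318.18954022]
 [  0.         308.79906465 200.12793323]
 [  0.           0.           1.        ]] [[-3.54626704e-01 -8.84949835e-01 -3.01833879e-01  1.44508664e+02]
 [ 9.35005954e-01 -3.34969933e-01 -1.16443165e-01 -6.12789596e+02]
 [ 1.94108572e-03 -3.23510330e-01  9.46222647e-01  3.73581656e+02]
 [ 0.00000000e+00  0.00000000e+00  0.00000000e+00  1.00000000e+00]]
[[-0.935 -0.356 -0.001]
 [-0.356  0.935  0.001]
 [ 0.     0.001 -1.   ]]
[[-1.20086829e-03  9.46186226e-01  3.23620432e-01]
 [ 9.99999101e-01  1.32919733e-03 -1.75517350e-04]
 [-5.96227515e-04  3.23619930e-01 -9.46186972e-01]] [  83.01043129    0.7444525  -165.8390621 ]
```

Run:
```python
from h import *
im=cams.get_image("top")["frame"]
a=cv2.resize(im[175:290,370:460],None,fx=5,fy=5,interpolation=cv2.INTER_CUBIC)
cv2.imwrite("pics/topcrop.png",a)
```

```text
(no output)
```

View pics/topcrop.png

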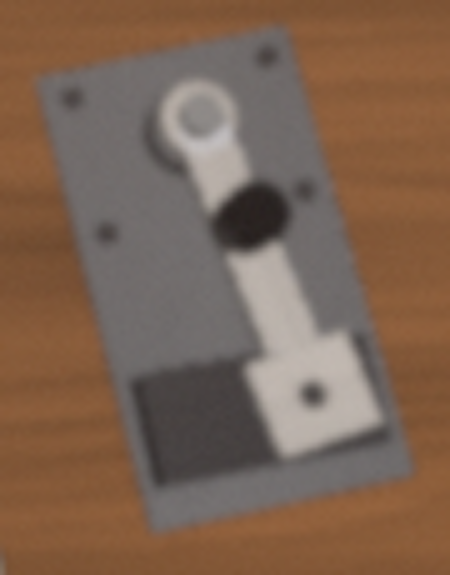

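Request:
servo_tool([
  [[0,-0.0295,0.0185,0,0,0,0],[0,-0.0295,0.0185,0,0,0,0],[0,-0.0295,0.0185,0,0,0,0],[0,-0.0295,0.0185,0,0,0,0],[0,-0.0295,0.0185,0,0,0,0],[0,-0.0295,0.0185,0,0,0,0],[0,-0.0295,0.0185,0,0,0,0],[0,-0.0295,0.0185,0,0,0,0],[0,-0.0295,0.0185,0,0,0,0],[0,-0.0295,0.0185,0,0,0,0]],
])

```text
clock: 1.08
position: [433.0, -304.6, 208.6]
ee_rot: [-0.181, 0.983, -0.0, 0.0]
contact_force: [-0.0, -0.6, -0.2]
gripper_width: 85.5
grasp_force: 0.0
```

Request:
servo_tool([
  [[0,-0.0295,0.0185,0,0,0,0],[0,-0.0295,0.0185,0,0,0,0],[0,-0.0295,0.0185,0,0,0,0],[0,-0.0295,0.0185,0,0,0,0],[0,0,0,0,0,0,4.75],[0,0,0,0,0,0,4.75],[0,0,0,0,0,0,0],[0,0,0,0,0,0,0],[0,0,0,0,0,0,0]],
])

```text
clock: 1.83
position: [516.0, -195.3, 208.4]
ee_rot: [-0.099, 0.995, 0.0, -0.0]
contact_force: [-0.1, 0.2, -0.0]
gripper_width: 85.6
grasp_force: 0.0
```

Run:
```python
from h import *
w=cams.get_image("wrist"); cv2.imwrite("pics/w1.png",w["frame"]); np.savez("w1.npz",**w)
```

```text
(no output)
```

View pics/w1.png

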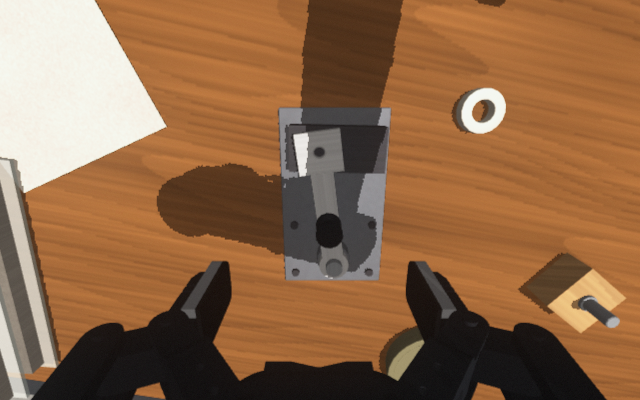

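The wrist view shows the eye at (319,152), the post at (333,268), the roller at (329,228), the base plate corners at (279,108), (390,108), (381,279) and (287,279), and the pin knob at (614,321).

Run:
```python
from h import *
w=dict(np.load("w1.npz")); g=cv2.cvtColor(w["frame"],cv2.COLOR_BGR2GRAY)
sub=g[142:163,308:331].astype(float); print(sub.astype(int)[::2])
m=np.clip(60-sub,0,None); m=(sub<45); ys,xs=np.nonzero(m); e=(xs.mean()+308,ys.mean()+142); print(e,m.sum())
print("eye",cast(w,e,41)); print("post",cast(w,(333.5,267),41)); print("knob",cast(w,(614,321),80))
c=[cast(w,p,6) for p in [(279,108),(390,108),(381,279),(287,279)]]; print(np.round(c,1)); print(np.mean(c,0))
ax=(c[2]+c[3]-c[0]-c[1]); print(np.degrees(np.arctan2(ax[1],ax[0])), np.linalg.norm(ax)/2)
s=arm.read_state(); print(s["position"],tool(np.array([607,169,150])-s["position"]))
```

```text
[[119 121 118 119 121 121 120 120 120 122 122 120 123 122 123 124 123 122
  122 121 121 123 122]
 [123 123 123 123 123 121 121 122 123 120 121 121 118 120 119 116 121 120
  118 118 118 117 117]
 [117 120 120 120 117 120 119 117 115 109 104 104 104 108 112 117 117 117
  117 119 119 118 119]
 [118 119 119 119 120 117 108  85  64  52  43  41  41  56  73  92 108 120
  120 118 119 120 118]
 [121 120 119 120 116 101  74  44  42  43  43  44  41  43  42  52  78 109
  117 117 115 115 115]
 [119 119 119 115 110  92  59  43  42  42  43  42  38  42  42  45  69 104
  111 115 117 115 116]
 [118 118 117 116 113  98  78  52  46  42  42  44  44  43  46  61  86 109
  115 120 117 120 118]
 [119 120 119 119 119 116 107  95  82  71  64  60  64  75  86  99 115 117
  124 121 122 122 123]
 [120 122 123 123 124 123 123 117 115 110 105 104 105 111 120 120 122 122
  123 122 121 123 124]
 [124 124 124 124 125 123 125 122 125 126 124 123 122 122 124 124 124 122
  122 121 122 122 120]
 [123 124 124 125 123 123 121 121 124 122 120 119 118 118 118 119 119 119
  118 120 119 119 120]]
(np.float64(318.625), np.float64(151.375)) 48
eye [ 491.31911922 -199.01046701   41.        ]
post [ 627.77436606 -152.85819437   41.        ]
knob [611.04176912 175.57843838  80.        ]
[[ 457.4 -252.     6. ]
 [ 432.4 -127.5    6. ]
 [ 653.7  -78.4    6. ]
 [ 679.2 -205.7    6. ]]
[ 555.68799374 -165.90550051    6.        ]
12.154194739458898 226.57095108056055
[ 515.96683267 -195.42167238  208.44221135] [-161.18258353  339.28075647   58.43310686]
```

Request:
servo_tool([
  [[0,-0.0135,0.0285,0,0,0,0],[0,-0.0135,0.0285,0,0,0,0],[0,-0.0135,0.0285,0,0,0,0],[0,-0.0135,0.0285,0,0,0,0],[0,-0.0135,0.0285,0,0,0,0],[0,-0.0135,0.0285,0,0,0,0],[0,-0.0135,0.0285,0,0,0,0],[0,-0.0135,0.0285,0.01,0,0,0],[0,-0.0135,0.0285,0.01,0,0,0],[0,-0.0135,0.0285,0.01,0,0,0]],
])

```text
clock: 2.72
position: [592.8, 111.9, 178.4]
ee_rot: [-0.099, 0.995, 0.0, 0.0]
contact_force: [-0.1, -0.4, -0.6]
gripper_width: 85.6
grasp_force: 0.0
```

Request:
servo_tool([
  [[0,-0.0135,0.0285,0.01,0,0,0],[0,-0.0135,0.0285,0.01,0,0,0],[0,0,0,0,0,0,0],[0,0,0,0,0,0,0],[0,0,0,0,0,0,0]],
])

```text
clock: 3.13
position: [607.7, 171.6, 158.4]
ee_rot: [-0.099, 0.995, -0.0, -0.0]
contact_force: [-0.6, 0.1, 1.1]
gripper_width: 85.5
grasp_force: 0.0
```

Run:
```python
from h import *
w=cams.get_image("wrist"); cv2.imwrite("pics/w2.png",w["frame"]); np.savez("w2.npz",**w)
s=cams.get_image("scene"); np.savez("s2.npz",**s)
print(proj(w,(609,172,80)),proj(w,(609,172,46)))
```

```text
[317.58101807 201.1774875 ] [317.6542821  189.39009637]
```

View pics/w2.png

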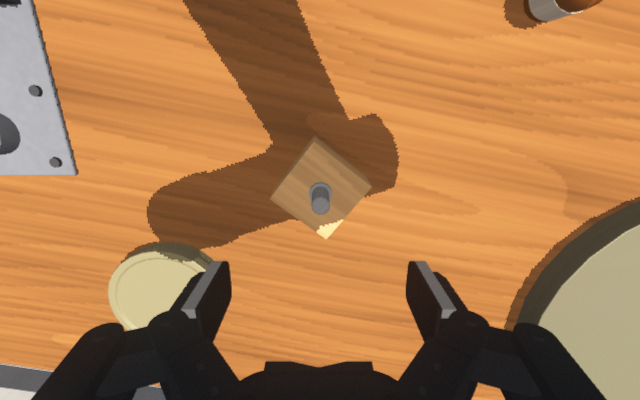

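The wrist view shows the pin upright in the block, with its knob top near (320,203).

Run:
```python
from h import *
w=dict(np.load("w2.npz")); f=w["frame"]
h=cv2.cvtColor(f,cv2.COLOR_BGR2HSV); m=(h[170:225,300:342,1]<75).astype(np.uint8)
n,l,st,c=cv2.connectedComponentsWithStats(m); i=1+np.argmax(st[1:,4]); print(st[i],c[i])
for y in range(0,55,2):
    xs=np.nonzero(l[y]==i)[0]
    if len(xs): print(y+170,xs.min()+300,xs.max()+300,h[y+170,320,2])
x,y=st[i,0]+300,st[i,1]+170
top=(x+st[i,2]/2-.5, y+st[i,3]-1)
# knob top far edge (image bottom) is world-x +8 from knob centre along -tool x
p=cast(w,top,80); r=R.from_quat(arm.read_state()["ee_rot"]).as_matrix(); print("knob", p+8*r[:,0])
s=dict(np.load("s2.npz")); print(proj(s,p+8*r[:,0]))
hs=cv2.cvtColor(s["frame"],cv2.COLOR_BGR2HSV)[215:250,322:356]; m=(hs[...,1]<75).astype(np.uint8); print(m)
```

```text
[  9  12  23  33 568] [20.125      27.51584507]
182 320 321 121
184 314 326 125
186 312 328 110
188 310 330 94
190 310 330 96
192 309 331 93
194 309 331 94
196 310 331 99
198 310 330 126
200 312 329 125
202 312 329 123
204 312 329 126
206 312 329 125
208 312 328 125
210 313 328 126
212 315 326 129
214 319 321 138
knob [612.05290804 174.69879371  79.99335106]
[339.19230372 225.69009469]
[[0 0 0 ... 0 0 0]
 [0 0 0 ... 0 0 0]
 [0 0 0 ... 0 0 0]
 ...
 [0 0 0 ... 0 0 0]
 [0 0 0 ... 0 0 0]
 [0 0 0 ... 0 0 0]]
```

Request:
servo_tool([
  [[0,-0.0048,0.0021,0.015,0,0,0],[0,0,0,0.02,0,0,0],[0,0,0,0.02,0,0,0],[0,0,0,0.02,0,0,0],[0,0,0,0.015,0,0,0],[0,0,0,0.01,0,0,0],[0,0,0,0.006,0,0,0],[0,0,0,0,0,0,0],[0,0,0,0,0,0,0]],
])

```text
clock: 3.98
position: [612.7, 174.9, 53.2]
ee_rot: [-0.099, 0.995, 0.0, 0.001]
contact_force: [0.3, -0.0, 0.9]
gripper_width: 85.4
grasp_force: 0.0
```

Request:
servo_tool([
  [[0,0,0,0.004,0,0,0],[100,0,0,0,0,0,0],[160,0,0,0,0,0,0],[200,0,0,0,0,0,0],[255,0,0,0,0,0,0],[255,0,0,0,0,0,0],[255,0,0,0,0,0,0],[255,0,0,0,0,0,0],[255,0,0,0,0,0,0],[255,0,0,0,0,0,0]],
])

```text
clock: 4.82
position: [612.3, 175.1, 48.7]
ee_rot: [-0.099, 0.995, 0.0, 0.0]
contact_force: [0.8, -0.2, 2.0]
gripper_width: 11.4
grasp_force: 58.6
```

Request:
servo_tool([
  [[255,0,0,-0.005,0,0,0],[255,0,0,-0.01,0,0,0],[255,0,0,-0.015,0,0,0],[255,0,0,-0.02,0,0,0],[255,0,0,-0.02,0,0,0],[255,0,0,-0.01,0,0,0],[255,0,0,0,0,0,0],[255,0,0,0,0,0,0],[255,0,0,0,0,0,0]],
])

```text
clock: 5.57
position: [611.1, 174.8, 127.1]
ee_rot: [-0.099, 0.995, -0.0, -0.001]
contact_force: [0.6, -0.3, -0.7]
gripper_width: 11.4
grasp_force: 58.5
```

Run:
```python
from h import *
w=cams.get_image("wrist"); s=cams.get_image("scene"); t=arm.read_state()
np.savez("w3.npz",**w); np.savez("s3.npz",**s)
p=t["position"]; u,v=proj(s,p).astype(int); print(p,u,v,proj(w,p))
a=cv2.resize(w["frame"][130:290,240:400],(560,560),interpolation=cv2.INTER_CUBIC)
b=cv2.resize(s["frame"][v-45:v+45,u-20:u+20],(240,560),interpolation=cv2.INTER_CUBIC)
cv2.imwrite("pics/g3.png",np.hstack([a,b]))
```

```text
[611.16886479 174.71329945 126.76685827] 340 207 [316.7910376  241.84824339]
```

View pics/g3.png

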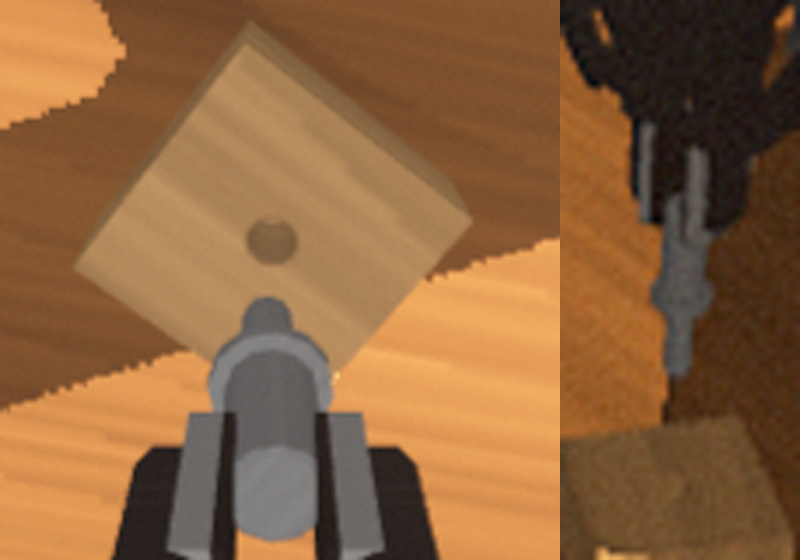

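The pin is held upright and clear of the block. In the full picture its nose edge is at about (316.6,214.9), the knob top's far edge is at (319.1,284.6), and the empty hole is at (318,199).

Run:
```python
from h import *
w=dict(np.load("w3.npz")); t=arm.read_state(); p=t["position"]; r=R.from_quat(t["ee_rot"]).as_matrix()
n=cast(w,(316.6,214.9),p[2]-36.7)-3.8*r[:,0]
k=cast(w,(319.1,284.6),p[2]+31.3)+8*r[:,0]
e=cast(w,(240+271/3.5,130+242/3.5),42)
print("tcp",p,"nose",n,"knob",k,"hole",e)
print("tool-frame nose",r.T@(n-p),"knob",r.T@(k-p))
s=dict(np.load("s3.npz")); print(proj(s,n),proj(s,k), (340-20+(678-560)/6, 207-45+373/6.22))
w=dict(np.load("w1.npz")); g=cv2.cvtColor(w["frame"],cv2.COLOR_BGR2GRAY)
sub=g[142:163,308:331].astype(float); m=np.clip(118-sub,0,None); m[m<8]=0; ys,xs=np.mgrid[142:163,308:331]; q=((m*xs).sum()/m.sum(),(m*ys).sum()/m.sum()); print("eye",q,cast(w,q,41))
```

```text
tcp [611.16886479 174.71329945 126.76685827] nose [612.17877615 174.62697842  90.05536957] knob [611.46705971 176.08515087 158.091045  ] hole [612.66711256 175.20035599  42.        ]
tool-frame nose [-1.08426802 -0.25989301 36.70854932] knob [ -0.46714726   1.26682266 -31.32654633]
[339.27615112 221.83396311] [341.09283424 194.62625375] (339.6666666666667, 221.967845659164)
eye (np.float64(318.8245199409158), np.float64(151.77592319054654)) [ 491.70344307 -198.71272054   41.        ]
```

Request:
servo_tool([
  [[255,0.007,-0.0122,0,0,0,0],[255,0.0137,-0.0244,0,0,0,0],[255,0.0137,-0.0244,0,0,0,0],[255,0.0137,-0.0244,0,0,0,0],[255,0.0137,-0.0244,0,0,0,0],[255,0.0137,-0.0244,0,0,0,0],[255,0.0137,-0.0244,0,0,0,0],[255,0.0137,-0.0244,0,0,0,0],[255,0.0137,-0.0244,0,0,0,0],[255,0.0137,-0.0244,0,0,0,0]],
])

```text
clock: 6.5
position: [528.4, -79.5, 127.8]
ee_rot: [-0.099, 0.995, -0.0, -0.001]
contact_force: [0.6, -0.3, -0.9]
gripper_width: 11.4
grasp_force: 58.6
```

Request:
servo_tool([
  [[255,0.0137,-0.0244,0,0,0,0],[255,0.0137,-0.0244,0,0,0,0],[255,0.0137,-0.0244,0,0,0,0],[255,0.0137,-0.0244,0,0,0,0],[255,0.007,-0.0122,0.02,0,0,0],[255,0,0,0,0,0,0],[255,0,0,0,0,0,0],[255,0,0,0,0,0,0]],
])

```text
clock: 7.17
position: [490.9, -197.6, 108.4]
ee_rot: [-0.099, 0.995, -0.0, -0.0]
contact_force: [0.4, 0.5, -0.9]
gripper_width: 11.8
grasp_force: 58.6
```

Run:
```python
from h import *
w=cams.get_image("wrist"); t=arm.read_state()
np.savez("w4.npz",**w)
p=t["position"]; r=R.from_quat(t["ee_rot"]).as_matrix(); n=p+r@[-1.1,-.3,36.7]; print(p,n,"nose px",proj(w,n+3.8*r[:,0]),"eye px",proj(w,(491.5,-198.8,41)), t["contact_force"])
a=cv2.resize(w["frame"][110:290,220:420],(660,594),interpolation=cv2.INTER_CUBIC)
cv2.imwrite("pics/g4.png",a)
```

```text
[ 491.37911621 -197.29043872  108.80609834] [ 492.53930911 -197.37935226   72.10683341] nose px [317.02440377 216.01044198] eye px [315.69331492 204.49970337] [-0.48163174  1.12063142 -0.71286294]
```

View pics/g4.png

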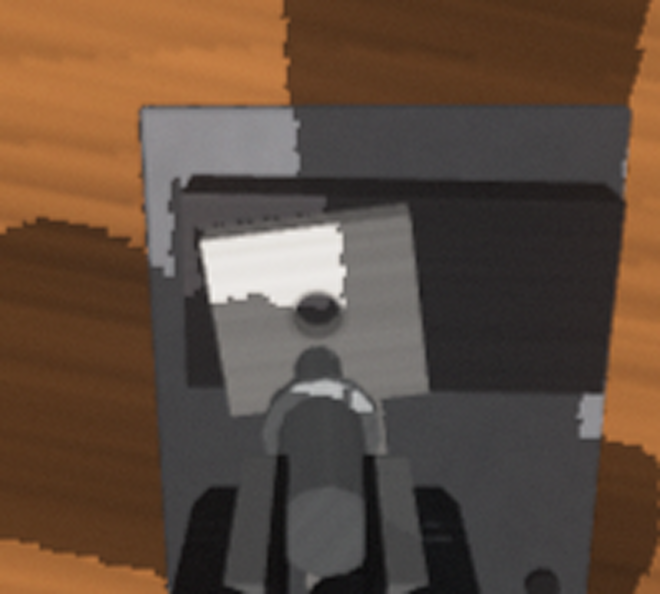

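The crop shows the eye at about (318,314), which is (316.4,205.2) in the full picture, and the front edge of the nose at (316.7,215.2).

Run:
```python
from h import *
w=dict(np.load("w4.npz")); t=arm.read_state(); p=t["position"]; r=R.from_quat(t["ee_rot"]).as_matrix()
e=cast(w,(316.2,205.1),41); n=cast(w,(316.7,215.2),p[2]-36.7)-3.8*r[:,0]
print(e,n,"tool delta",r.T@(e-n))
```

```text
[ 491.92271293 -198.30198655   41.        ] [ 491.9814307  -197.72284148   72.10814456] tool delta [ 0.18872523 -0.54225984 31.10829233]
```

Request:
servo_tool([
  [[255,0.0002,-0.0006,0.01,0,0,0],[255,0,0,0.01,0,0,0],[255,0,0,0.006,0,0,0],[255,0,0,0.002,0,0,0],[255,0,0,0,0,0,0],[255,0,0,0,0,0,0],[255,0,0,0,0,0,0]],
])

```text
clock: 7.8
position: [491.2, -198.2, 80.7]
ee_rot: [-0.099, 0.995, -0.0, 0.0]
contact_force: [-0.1, -0.1, -1.5]
gripper_width: 11.8
grasp_force: 58.6
```

Request:
servo_tool([
  [[255,0,0,0.0015,0,0,0],[255,0,0,0.0015,0,0,0],[255,0,0,0.001,0,0,0],[255,0,0,0,0,0,0],[255,0,0,0,0,0,0]],
])

```text
clock: 8.22
position: [490.8, -198.2, 76.4]
ee_rot: [-0.099, 0.995, 0.0, -0.0]
contact_force: [0.5, 0.8, -1.3]
gripper_width: 11.7
grasp_force: 58.6
```

Request:
servo_tool([
  [[255,0,0,0.001,0,0,0],[255,0,0,0.001,0,0,0],[255,0,0,0.001,0,0,0],[255,0,0,0.001,0,0,0],[255,0,0,0,0,0,0],[255,0,0,0,0,0,0]],
])

```text
clock: 8.72
position: [490.8, -198.2, 72.3]
ee_rot: [-0.099, 0.995, 0.0, -0.0]
contact_force: [0.2, -0.5, -2.0]
gripper_width: 11.4
grasp_force: 58.6
```

Request:
servo_tool([
  [[255,0,0,0.001,0,0,0],[255,0,0,0.001,0,0,0],[255,0,0,0.001,0,0,0],[255,0,0,0.001,0,0,0],[255,0,0,0.001,0,0,0],[255,0,0,0,0,0,0],[255,0,0,0,0,0,0]],
])

```text
clock: 9.3
position: [490.8, -198.2, 67.3]
ee_rot: [-0.099, 0.995, 0.0, -0.0]
contact_force: [0.1, 0.5, -1.0]
gripper_width: 11.7
grasp_force: 58.6
```

Request:
servo_tool([
  [[255,0,0,0.0005,0,0,0],[255,0,0,0.0005,0,0,0],[255,0,0,0.0005,0,0,0],[255,0,0,0.0005,0,0,0],[255,0,0,0,0,0,0],[255,0,0,0,0,0,0]],
])

```text
clock: 9.8
position: [490.8, -198.2, 65.4]
ee_rot: [-0.099, 0.995, 0.0, -0.0]
contact_force: [0.0, 0.5, -0.1]
gripper_width: 11.8
grasp_force: 58.6
```

Request:
servo_tool([
  [[255,0,0,0.0005,0,0,0],[255,0,0,0,0,0,0],[255,0,0,0,0,0,0]],
])

```text
clock: 10.05
position: [490.8, -198.2, 64.9]
ee_rot: [-0.099, 0.995, 0.0, 0.0]
contact_force: [-0.3, -0.3, -0.2]
gripper_width: 11.2
grasp_force: 58.6
```

Request:
servo_tool([
  [[255,0,0,0.0003,0,0,0],[255,0,0,0,0,0,0],[255,0,0,0,0,0,0]],
])

```text
clock: 10.3
position: [490.8, -198.2, 64.6]
ee_rot: [-0.099, 0.995, 0.0, -0.0]
contact_force: [-0.1, 0.3, -1.0]
gripper_width: 12.0
grasp_force: 58.6
```

Request:
servo_tool([
  [[255,0,0,0.0003,0,0,0],[255,0,0,0,0,0,0],[255,0,0,0,0,0,0]],
])

```text
clock: 10.55
position: [491.0, -198.2, 64.5]
ee_rot: [-0.099, 0.995, -0.0, 0.0]
contact_force: [-0.0, -0.6, -0.5]
gripper_width: 11.6
grasp_force: 58.7
```

Request:
servo_tool([
  [[255,0,0,0.0003,0,0,0],[255,0,0,0,0,0,0],[255,0,0,0,0,0,0]],
])

```text
clock: 10.8
position: [491.2, -198.2, 64.4]
ee_rot: [-0.099, 0.995, -0.0, 0.0]
contact_force: [0.1, 1.3, 2.3]
gripper_width: 11.4
grasp_force: 59.0
```

Request:
servo_tool([
  [[255,0,0,0.0003,0,0,0],[255,0,0,0,0,0,0],[255,0,0,0,0,0,0]],
])

```text
clock: 11.05
position: [491.4, -198.3, 64.4]
ee_rot: [-0.099, 0.995, -0.0, 0.001]
contact_force: [-0.3, 0.3, 5.0]
gripper_width: 11.6
grasp_force: 59.2
```

Request:
servo_tool([
  [[255,0.00014,0.001,-0.0002,0,0,0],[255,0.00014,0.001,0,0,0,0],[255,0.00013,0.001,0,0,0,0],[255,0.00012,0.001,0,0,0,0],[255,0.00011,0.001,0,0,0,0],[255,0.0001,0.001,0,0,0,0],[255,0,0,0,0,0,0],[255,0,0,0,0,0,0]],
])

```text
clock: 11.72
position: [489.5, -192.7, 64.3]
ee_rot: [-0.099, 0.995, -0.0, 0.001]
contact_force: [0.3, -3.4, 5.3]
gripper_width: 11.8
grasp_force: 59.4
```

Request:
servo_tool([
  [[255,9e-05,0.001,0,0,0,0],[255,8e-05,0.001,0,0,0,0],[255,0,0,0,0,0,0]],
])

```text
clock: 11.97
position: [488.8, -190.6, 64.3]
ee_rot: [-0.099, 0.995, -0.0, 0.0]
contact_force: [0.3, -3.7, 5.2]
gripper_width: 11.9
grasp_force: 59.4
```

Request:
servo_tool([
  [[255,4e-05,0.0005,0,0,0,0],[255,4e-05,0.0005,0,0,0,0],[255,0,0,0,0,0,0]],
])

```text
clock: 12.22
position: [488.6, -189.8, 64.3]
ee_rot: [-0.099, 0.995, -0.0, 0.001]
contact_force: [1.0, -3.7, 5.1]
gripper_width: 11.7
grasp_force: 59.4
```

Request:
servo_tool([
  [[255,3e-05,0.0005,0,0,0,0],[255,3e-05,0.0005,0,0,0,0],[255,0,0,0,0,0,0]],
])

```text
clock: 12.47
position: [488.3, -188.8, 64.3]
ee_rot: [-0.099, 0.995, -0.0, 0.001]
contact_force: [0.8, -5.1, 5.1]
gripper_width: 11.7
grasp_force: 59.4
```

Request:
servo_tool([
  [[255,3e-05,0.0005,0,0,0,0],[255,3e-05,0.0005,0,0,0,0],[255,0,0,0,0,0,0]],
])

```text
clock: 12.72
position: [488.1, -187.8, 64.3]
ee_rot: [-0.099, 0.995, -0.0, 0.001]
contact_force: [1.4, -3.9, 5.3]
gripper_width: 11.6
grasp_force: 59.4
```

Request:
servo_tool([
  [[255,2e-05,0.0005,0,0,0,0],[255,2e-05,0.0005,0,0,0,0],[255,0,0,0,0,0,0]],
])

```text
clock: 12.97
position: [487.9, -186.8, 64.3]
ee_rot: [-0.099, 0.995, -0.0, 0.001]
contact_force: [1.3, -4.1, 4.9]
gripper_width: 12.0
grasp_force: 59.4
```

Request:
servo_tool([
  [[255,2e-05,0.0005,0,0,0,0],[255,2e-05,0.0005,0,0,0,0],[255,0,0,0,0,0,0]],
])

```text
clock: 13.22
position: [487.6, -185.9, 64.3]
ee_rot: [-0.099, 0.995, -0.0, 0.001]
contact_force: [2.0, -5.2, 5.8]
gripper_width: 11.4
grasp_force: 59.4
```

Request:
servo_tool([
  [[255,0,0.0005,0,0,0,0],[255,0,0.0005,0,0,0,0],[255,0,0,0,0,0,0]],
])

```text
clock: 13.47
position: [487.4, -184.9, 64.3]
ee_rot: [-0.099, 0.995, -0.0, 0.001]
contact_force: [1.6, -4.2, 5.6]
gripper_width: 11.5
grasp_force: 59.4
```

Request:
servo_tool([
  [[255,0,0.0005,0,0,0,0],[255,0,0.0005,0,0,0,0],[255,0,0,0,0,0,0]],
])

```text
clock: 13.72
position: [487.2, -183.9, 64.3]
ee_rot: [-0.099, 0.995, -0.0, 0.001]
contact_force: [2.4, -3.9, 4.7]
gripper_width: 11.8
grasp_force: 59.4
```

Request:
servo_tool([
  [[255,-2e-05,0.0005,0,0,0,0],[255,-2e-05,0.0005,0,0,0,0],[255,0,0,0,0,0,0]],
])

```text
clock: 13.97
position: [487.0, -182.8, 64.2]
ee_rot: [-0.099, 0.995, -0.0, 0.0]
contact_force: [1.2, -4.7, 5.3]
gripper_width: 11.8
grasp_force: 59.4
```

Request:
servo_tool([
  [[255,-3e-05,0.0005,0,0,0,0],[255,-3e-05,0.0005,0,0,0,0],[255,0,0,0,0,0,0]],
])

```text
clock: 14.22
position: [486.8, -181.8, 64.2]
ee_rot: [-0.099, 0.995, -0.0, 0.0]
contact_force: [1.2, -3.6, 5.6]
gripper_width: 11.5
grasp_force: 59.4
```

Request:
servo_tool([
  [[255,-3e-05,0.0005,0,0,0,0],[255,-3e-05,0.0005,0,0,0,0],[255,0,0,0,0,0,0]],
])

```text
clock: 14.47
position: [486.5, -180.7, 64.1]
ee_rot: [-0.099, 0.995, -0.0, 0.0]
contact_force: [1.2, -4.4, 5.2]
gripper_width: 11.8
grasp_force: 59.4
```

Request:
servo_tool([
  [[255,-3e-05,0.0005,0,0,0,0],[255,-3e-05,0.0005,0,0,0,0],[255,0,0,0,0,0,0]],
])

```text
clock: 14.72
position: [486.3, -179.7, 64.0]
ee_rot: [-0.099, 0.995, 0.0, 0.0]
contact_force: [1.0, -3.5, 5.6]
gripper_width: 11.6
grasp_force: 59.4
```

Request:
servo_tool([
  [[255,-4e-05,0.0005,0,0,0,0],[255,-4e-05,0.0005,0,0,0,0],[255,0,0,0,0,0,0]],
])

```text
clock: 14.97
position: [485.9, -178.6, 63.9]
ee_rot: [-0.099, 0.995, 0.0, -0.0]
contact_force: [1.0, -3.5, 5.0]
gripper_width: 11.5
grasp_force: 59.4
```

Request:
servo_tool([
  [[255,-4e-05,0.0005,0,0,0,0],[255,-4e-05,0.0005,0,0,0,0],[255,0,0,0,0,0,0]],
])

```text
clock: 15.22
position: [484.8, -177.0, 63.0]
ee_rot: [-0.098, 0.995, 0.001, -0.001]
contact_force: [1.4, -1.9, -0.3]
gripper_width: 11.8
grasp_force: 58.8
```

Request:
servo_tool([
  [[255,0,0,0.0005,0,0,0],[255,0,0,0.0005,0,0,0],[255,0,0,0,0,0,0],[255,0,0,0,0,0,0]],
])

```text
clock: 15.55
position: [485.1, -177.4, 62.2]
ee_rot: [-0.099, 0.995, 0.0, -0.001]
contact_force: [0.9, -1.0, -1.2]
gripper_width: 11.3
grasp_force: 58.6
```

Request:
servo_tool([
  [[255,0,0,0.0005,0,0,0],[255,0,0,0.0005,0,0,0],[255,0,0,0.0005,0,0,0],[255,0,0,0,0,0,0],[255,0,0,0,0,0,0]],
])

```text
clock: 15.97
position: [485.6, -177.7, 61.2]
ee_rot: [-0.099, 0.995, 0.0, -0.0]
contact_force: [-0.1, -0.5, -1.1]
gripper_width: 11.9
grasp_force: 58.6
```

Request:
servo_tool([
  [[255,0,0,0.0005,0,0,0],[255,0,0,0.0005,0,0,0],[255,0,0,0.0005,0,0,0],[255,0,0,0.0005,0,0,0],[255,0,0,0,0,0,0],[255,0,0,0,0,0,0]],
])

```text
clock: 16.47
position: [485.8, -177.8, 59.3]
ee_rot: [-0.099, 0.995, 0.0, -0.0]
contact_force: [-0.2, 0.7, -1.1]
gripper_width: 11.4
grasp_force: 58.6
```

Request:
servo_tool([
  [[255,0,0,0.001,0,0,0],[255,0,0,0.001,0,0,0],[255,0,0,0.001,0,0,0],[255,0,0,0.001,0,0,0],[255,0,0,0,0,0,0]],
])

```text
clock: 16.88
position: [485.8, -177.8, 55.2]
ee_rot: [-0.099, 0.995, 0.0, -0.0]
contact_force: [0.1, 0.5, -1.3]
gripper_width: 11.7
grasp_force: 58.6
```

Request:
servo_tool([
  [[255,0,0,0.001,0,0,0],[255,0,0,0.001,0,0,0],[255,0,0,0.001,0,0,0],[255,0,0,0,0,0,0],[255,0,0,0,0,0,0]],
])

```text
clock: 17.3
position: [485.9, -177.8, 52.3]
ee_rot: [-0.099, 0.995, -0.0, -0.0]
contact_force: [0.2, -0.4, -0.2]
gripper_width: 12.0
grasp_force: 58.6
```

Request:
servo_tool([
  [[255,0,0,0.001,0,0,0],[255,0,0,0.001,0,0,0],[255,0,0,0.001,0,0,0],[255,0,0,0.0005,0,0,0],[255,0,0,0,0,0,0],[255,0,0,0,0,0,0]],
])

```text
clock: 17.8
position: [486.0, -177.8, 48.9]
ee_rot: [-0.099, 0.995, -0.0, 0.0]
contact_force: [0.9, -1.5, -0.7]
gripper_width: 11.8
grasp_force: 58.6
```

Request:
servo_tool([
  [[255,0,0,0.0004,0,0,0],[255,0,0,0,0,0,0],[255,0,0,0,0,0,0]],
])

```text
clock: 18.05
position: [486.0, -177.8, 48.6]
ee_rot: [-0.099, 0.995, -0.0, 0.0]
contact_force: [-0.0, -0.4, -1.0]
gripper_width: 11.8
grasp_force: 58.7
```

Request:
servo_tool([
  [[255,0,0,0.0004,0,0,0],[255,0,0,0,0,0,0],[255,0,0,0,0,0,0]],
])

```text
clock: 18.3
position: [486.0, -177.8, 48.1]
ee_rot: [-0.099, 0.995, -0.0, 0.0]
contact_force: [0.5, -0.7, -0.8]
gripper_width: 11.6
grasp_force: 58.7
```

Request:
servo_tool([
  [[255,0,0,0.0004,0,0,0],[255,0,0,0,0,0,0],[255,0,0,0,0,0,0]],
])

```text
clock: 18.55
position: [486.0, -177.8, 47.8]
ee_rot: [-0.099, 0.995, -0.0, 0.0]
contact_force: [1.2, -0.4, -0.2]
gripper_width: 11.7
grasp_force: 58.8
```

Request:
servo_tool([
  [[255,0,0,0.0004,0,0,0],[255,0,0,0,0,0,0],[255,0,0,0,0,0,0]],
])

```text
clock: 18.8
position: [486.3, -177.9, 47.7]
ee_rot: [-0.099, 0.995, -0.0, 0.0]
contact_force: [0.1, -0.2, 3.6]
gripper_width: 11.9
grasp_force: 59.1
```

Request:
servo_tool([
  [[255,0,0,0.0003,0,0,0],[255,0,0,0,0,0,0],[255,0,0,0,0,0,0]],
])

```text
clock: 19.05
position: [486.4, -177.9, 47.6]
ee_rot: [-0.099, 0.995, -0.0, 0.001]
contact_force: [1.1, 0.2, 4.7]
gripper_width: 11.7
grasp_force: 59.3
```

Request:
servo_tool([
  [[220,0,0,0,0,0,0],[180,0,0,0,0,0,0],[140,0,0,0,0,0,0],[100,0,0,0,0,0,0],[50,0,0,0,0,0,0],[0,0,0,0,0,0,0],[0,0,0,0,0,0,0],[0,0,0,0,0,0,0],[0,0,0,0,0,0,0]],
])

```text
clock: 19.8
position: [485.9, -177.8, 47.0]
ee_rot: [-0.099, 0.995, 0.0, -0.0]
contact_force: [0.8, -0.1, 0.1]
gripper_width: 85.4
grasp_force: 0.0
```

Request:
servo_tool([
  [[0,0,0,-0.005,0,0,0],[0,0,0,-0.01,0,0,0],[0,0,0,-0.02,0,0,0],[0,0,0,-0.025,0,0,0],[0,0,0,-0.025,0,0,0],[0,0,0,-0.02,0,0,0],[0,0,0,-0.01,0,0,0],[0,0,0,0,0,0,0],[0,0,0,0,0,0,0],[0,0,0,0,0,0,0]],
])

```text
clock: 20.63
position: [484.9, -177.6, 160.8]
ee_rot: [-0.099, 0.995, 0.0, -0.001]
contact_force: [-0.3, 0.8, -0.2]
gripper_width: 85.3
grasp_force: 0.0
```

Run:
```python
from h import *
w=cams.get_image("wrist"); s=cams.get_image("scene"); np.savez("w5.npz",**w)
a=cv2.resize(w["frame"][90:270,220:420],(500,450),interpolation=cv2.INTER_CUBIC)
b=cv2.resize(s["frame"][140:215,218:318][:, :50+50],(300,225),interpolation=cv2.INTER_CUBIC)
c=cv2.resize(s["frame"][140:280,200:380],(300,225),interpolation=cv2.INTER_AREA)
cv2.imwrite("pics/g5.png",np.hstack([a,np.vstack([b,c])]))
```

```text
(no output)
```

View pics/g5.png

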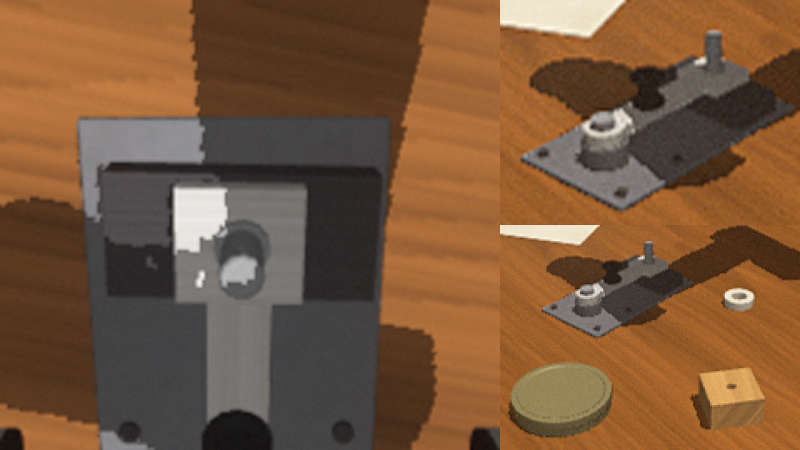

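The crops show the pin upright with its collar on the arm, at about (243,245). The can, the core and the empty block have not moved, and the gripper is clear of everything.

```bash
python3 -c "
from bench import ticket; print(ticket.job_done())"
```

```text
the job is handed in; nothing more can be done
None
```

The pin is fully home through the eye and the shoe, with its collar down on the arm and the gripper clear; force readings while feeling and pressing stayed under about 8 N, none of the three bystanders was touched, and the job was handed in at about 21 s.

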